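# Square up a stack of plywood printing panels and hang up the tapping block

## Task

Pick up the wooden tapping block and use it to tap the untidy stack of plywood panels into the corner of the squaring tray, until all five panels lie flush against both fences with their edges aligned; touch the panels only with the block, not with the gripper. Then hang the block by its steel loop on the hook of the tool stand and let it hang free, leaving the other things on the table where they are.

Things in the scene. Friction and masses are not known exactly. Their poses are not given: they have to be found in the camera images.
- tray: wooden squaring tray, fixed: base board 200 (x) x 240 (y) x 10 mm with an upright fence along its +x edge (inner face at x = 80 mm) and one along its +y edge (inner face at y = 100 mm), both 50 mm high above the table; -x and -y sides open. Origin: centre of the underside, z up. A panel flush against both fences has its centre at x = 35, y = 40 mm, axes parallel to the tray's
- tray_corner (a point): the inner corner where both fences meet, on the upper face of the tray's base board (10 mm above the table)
- panel0: plywood panel 90 (x) x 120 (y) x 7 (z) mm, about 55 g, number 1 of five from the bottom of the stack, lying on the tray; the stack is 35 mm high. Origin: centre of its underside
- panel1: plywood panel 90 (x) x 120 (y) x 7 (z) mm, about 55 g, number 2 of five from the bottom of the stack, lying on the tray; the stack is 35 mm high. Origin: centre of its underside
- panel2: plywood panel 90 (x) x 120 (y) x 7 (z) mm, about 55 g, number 3 of five from the bottom of the stack, lying on the tray; the stack is 35 mm high. Origin: centre of its underside
- panel3: plywood panel 90 (x) x 120 (y) x 7 (z) mm, about 55 g, number 4 of five from the bottom of the stack, lying on the tray; the stack is 35 mm high. Origin: centre of its underside
- panel4: plywood panel 90 (x) x 120 (y) x 7 (z) mm, about 55 g, number 5 of five from the bottom of the stack, lying on the tray; the stack is 35 mm high. Origin: centre of its underside
- block: tapping block standing on the table: light wood 40 (x) x 50 (y) x 80 (z) mm, about 150 g, with a loop of 5 mm steel wire on its top in its y-z plane (one looks through it along x). Loop: 38 mm wide outside, 28 inside, opening from z = 80 to 102, top at z = 107 mm. Origin: centre of the underside. Can be gripped from above across its 50 mm width near its top, the loop between the fingers
- block_loop (a point): middle of the underside of the loop's top bar (block frame 0, 0, 102 mm): this rests on the hook
- stand: steel tool stand, fixed: base 110 x 110 x 12 mm, a 16 mm post in its middle, 210 mm high, with one hook: a level 7 mm wire, centre line at height 200 mm, running from the post along the stand's -x for 105 mm to a small upturned tip (end 116 mm from the post's axis, top of the tip 210 mm above the table). Origin: centre of the base's underside
- hook_seat (a point): point on the top of the hook's wire, 70 mm from the post's axis: a good place for the loop to rest. Stand frame (-70, 0, 203.5 mm)
- paint_jar: white round paint jar, 70 mm across, 90 tall; a bystander, origin at the centre of its underside
- glue_bottle: white glue bottle, 56 mm across, 160 tall; a bystander, origin at the centre of its underside
- dryer: black hair dryer lying on its side, about 170 x 170 mm, 76 tall; a bystander, origin at the centre of its underside
- mug: blue mug, 80 mm across, 90 tall, handle at its +y; a bystander, origin at the centre of its underside
- tape: roll of paper tape lying flat, 90 mm across, 24 tall; a bystander, origin at the centre of its underside
- brush: paint brush lying flat along its x; a bystander, origin at the centre of its underside
- offcut: dark wood offcut 70 x 45 x 20 mm; a bystander, origin at the centre of its underside

How it is judged:
On the way:
1. all five panels lie flush against both fences of the tray (x of panel0 in the frame of tray between 0.032 and 0.038 m and y of panel0 in the frame of tray between 0.037 and 0.043 m and angle between the x axis of each of panel0, panel1, panel2, panel3, panel4 and the x axis of tray, either way round below 0.035 rad and angle between each of panel0, panel1, panel2, panel3, panel4's own z axis and vertical below 0.05 rad and x of panel1 in the frame of tray between 0.032 and 0.038 m and y of panel1 in the frame of tray between 0.037 and 0.043 m and x of panel2 in the frame of tray between 0.032 and 0.038 m and y of panel2 in the frame of tray between 0.037 and 0.043 m and x of panel3 in the frame of tray between 0.032 and 0.038 m and y of panel3 in the frame of tray between 0.037 and 0.043 m and x of panel4 in the frame of tray between 0.032 and 0.038 m and y of panel4 in the frame of tray between 0.037 and 0.043 m), for 0.2 s.
At the end, for the whole second after the job is handed in: All five panels lie flat, centres within 3 mm along each tray axis of the flush position at both fences, turned under 0.035 rad; the block hangs by its loop on the hook's wire between post and tip, within 0.35 rad of upright, slower than 0.1 m/s (all of step 1 and x of block_loop in the frame of stand between -0.106 and -0.02 m and y of block_loop in the frame of stand between -0.015 and 0.015 m and z of block_loop in the frame of stand between 0.198 and 0.21 m and angle between block's own z axis and vertical below 0.35 rad and linear speed of block below 0.1 m/s); the robot touches nothing.
It fails at once if the gripper or arm touches a panel (over 1 N): only the block may (contact force between any of the fingers, the arm and panel0 above 1 N or contact force between any of the fingers, the arm and panel1 above 1 N or contact force between any of the fingers, the arm and panel2 above 1 N or contact force between any of the fingers, the arm and panel3 above 1 N or contact force between any of the fingers, the arm and panel4 above 1 N).
It fails at once if a bystander is moved by more than 40 mm (distance of any of paint_jar, glue_bottle, dryer, mug, tape, brush, offcut from where it was at the start of the episode above 0.04 m).
It also fails if it takes over 72 s, if anything falls off the work surface, if the arm or the gripper's body presses on something with over 40 N, if the wrist force passes 120 N, or if a joint passes its speed limit or range.

## Robot

A 6-joint arm with a two-finger parallel gripper is mounted at the origin on the work surface. World frame = base frame: x ahead of the robot, y to its left, z up, the work surface at z = 0. Lengths are in m, angles in rad, forces in N, time in s.
With the tool pointing down it reaches from about 0.3 to 0.825 m from the base axis. Payload 5.4 kg.
Tool frame: the origin (TCP) lies at the very end of the fingers, on their centre line; the grasp point (between the pads) lies 19 mm behind it; z points along the fingers, x is the direction in which the jaws open and shut, and the axes are right-handed (so a half turn about z gives the same grasp; the last joint's range is limited). The gripper opens to 92 mm and grips with 3 to 60 N. Pads are 20 mm wide; open, the fingers measure 128 mm over their backs; the gripper's body (75 mm by 189 mm) begins 69 mm behind the grasp point.
Start: joints at [-1.353, 0.158, 1.597, -0, 1.386, -0.21], TCP at [0.239, -0.523, 0.215] pointing down, gripper open.
Joint ranges: [-2.91, 2.91], [-0.94, 2.29], [0.18, 2.7], [-1.29, 4.43], [0.17, 2.64], [-3, 3]. Speed limits (rad/s): [2.57, 2.57, 3.14, 3.14, 3.14, 3.14].

## Interface

Orientations are given as a rotation vector (axis times angle).
In Python, from workcell import bot gives the robot as it stands. Calls block until the motion is done:
- bot.goto(position, orientation): joint-space move of the TCP to a pose.
- bot.line_to(position, rot=None, max_speed=0.15): straight line of the TCP; rot=None keeps the orientation; max_speed is the mean speed in m/s.
- bot.set_joints(angles): joint-space move.
- bot.set_gripper(opening, newtons=None): opening from 0.0 (shut) to 1.0 (fully open); newtons is the grip in N (None keeps the last); returns when the fingers have stopped.
- bot.hold(seconds).
- bot.inverse_kinematics(position, orientation): joint angles nearest the present ones, or None.
- bot.read_camera(name): name is "side" or "top"; returns a dict with "pixels" (480x640x3 uint8, blue, green, red), "fx", "fy", "cx", "cy" (pixels), "R" (3x3) and "t" (3): a world point X has camera coordinates R X + t. Camera axes: x right, y down, z forward; pixel columns grow to the right and rows downward; lengths in m; the calibration is good to about 2 mm. A picture is of the moment at which its call begins. There is no depth.
A pose or a line that the arm cannot do raises bot.MotionError and nothing moves.
- bot.job_done(): hands the job in, once; it reports no verdict.
Readings, each from a call of its own:
- bot.current_clock(): time.
- bot.current_joints(): joint angles.
- bot.current_joint_vel(): joint speeds.
- bot.current_effort(): joint torques, N m.
- bot.current_ee_pos(): TCP position.
- bot.current_tool_rot(): TCP orientation.
- bot.current_contact_force(): force on the tool from outside, world axes, zero at the start.
- bot.current_ft_torque(): the same for the moment, N m.
- bot.current_opening(): opening from 0.0 (shut) to 1.0 (fully open).
Only numpy, scipy, OpenCV 4.12 (cv2) and the standard library are available. Lean on these libraries where they do the work, as an engineer would, in place of code of your own. Each camera call takes 0.05 s, during which the arm holds its last target. There are 200 camera calls.

## Working session

There is one attempt and no reset: what is moved stays moved. The work goes in short steps, each a Python script; the robot and the scene stay as the last script left them, time stands still between calls to the robot, and variables do not carry over. Pictures are saved under pics/ and viewed, about 8 in all and at most 12, crops included, and the job is handed in when it is done.

```bash
ls; mkdir -p pics
python3 - <<'E'
from workcell import bot
import cv2,numpy as np
for n in("top","side"):
    c=bot.read_camera(n); cv2.imwrite(f"pics/{n}0.png",c["pixels"])
    R=np.array(c["R"]);print(n,c["fx"],c["fy"],c["cx"],c["cy"],R.round(3).tolist(),np.round(c["t"],3),"pos",(-R.T@np.array(c["t"])).round(3))
print(bot.current_clock(),bot.current_tool_rot())
E
```

```text
pics
top 539.9542385313222 539.9542385313222 326.00385620369894 243.53249125087854 [[-0.014, -1.0, 0.009], [-0.999, 0.014, -0.044], [0.044, -0.01, -0.999]] [-0.005  0.56   1.307] pos [ 0.502 -0.     1.33 ]
side 457.47613953473524 457.47613953473524 316.2676567879003 233.45825387098833 [[0.814, -0.581, -0.007], [-0.422, -0.582, -0.696], [0.4, 0.569, -0.718]] [-0.473  0.344  0.739] pos [ 0.234 -0.495  0.767]
0.1 [-2.64136746e+00  1.69863736e+00  1.89058076e-03]
```

View pics/top0.png

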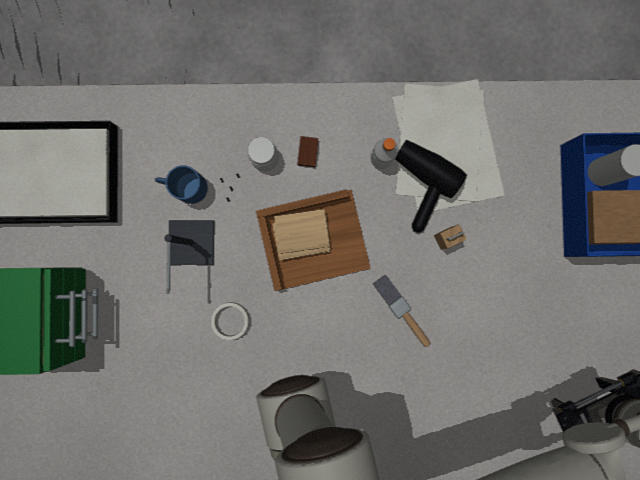

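View pics/side0.png

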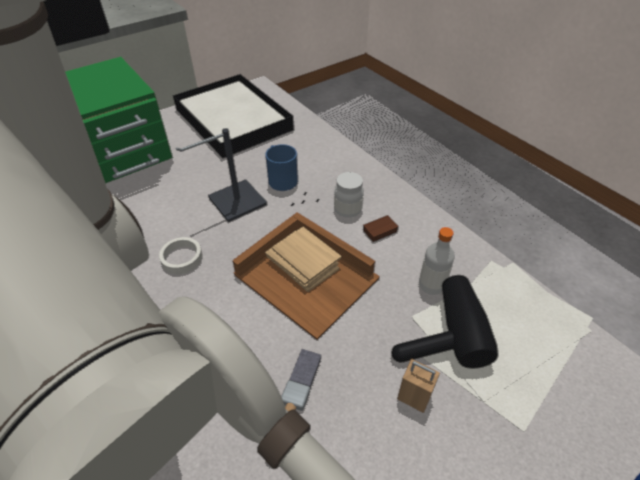

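The top view shows the tray at about (313,240) px, with its fences along the top and left edges. The stand base is at (191,242), and its hook runs from (168,238) to (168,292). The block is at (450,237), next to the dryer handle. I'll zoom in on these.

Run:
```python
import cv2,numpy as np
t=cv2.imread("pics/top0.png");s=cv2.imread("pics/side0.png")
def cr(i,x,y,w,h,W,H): return cv2.resize(i[y:y+h,x:x+w],(W,H),interpolation=cv2.INTER_CUBIC)
A=cr(t,250,185,125,110,500,440) # x4
B=cr(t,430,220,40,32,300,240) # 7.5
C=cr(t,155,215,75,90,300,360) # x4
D=cr(s,385,350,70,70,300,300)
im=np.zeros((600,800,3),np.uint8)
im[:440,:500]=A; im[:240,500:]=B; im[240:,500:]=C
im[440:600,:160]=cr(s,390,355,53,60,160,160)[:160]
cv2.imwrite("pics/m1.png",im)
```

```text
(no output)
```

View pics/m1.png

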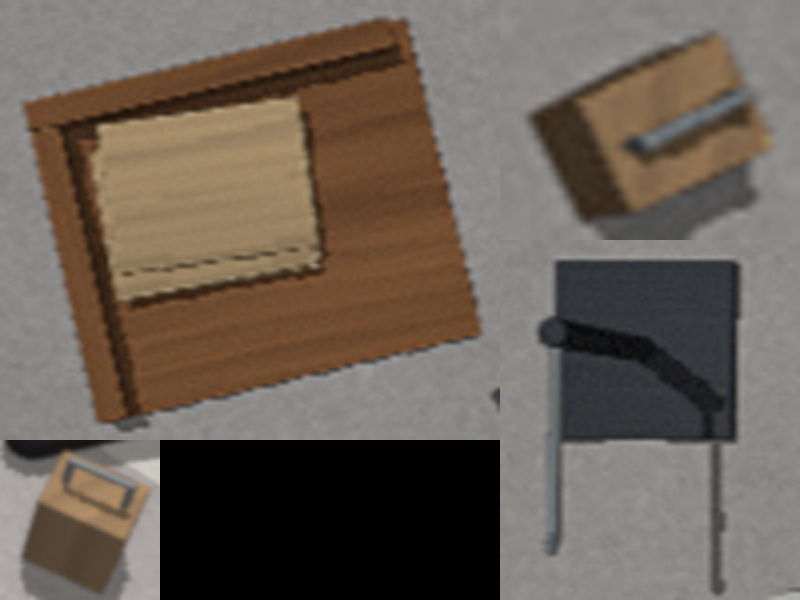

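In the zoom, the block's top corners in px are (440,233), (459,224), (466,240) and (448,248), with the loop along its long axis. The tray fence corners are (256,211), (351,190) and (275,290). The post top is at (168,238) and the hook tip at (168,292).

```bash
cat > h.py <<'E'
from workcell import bot
import cv2,numpy as np
from scipy.spatial.transform import Rotation as Rn
def cast(c,uv,z):
    R=np.array(c["R"]);o=-R.T@np.array(c["t"])
    d=R.T@np.array([(uv[0]-c["cx"])/c["fx"],(uv[1]-c["cy"])/c["fy"],1])
    return (o+d*(z-o[2])/d[2])
def proj(c,X):
    p=np.array(c["R"])@np.array(X)+np.array(c["t"]);return np.array([c["fx"]*p[0]/p[2]+c["cx"],c["fy"]*p[1]/p[2]+c["cy"]])
def rot(jaw):  # tool down, jaw axis (tool x) at heading jaw (rad)
    x=np.array([np.cos(jaw),np.sin(jaw),0]);z=np.array([0,0,-1.]);return Rn.from_matrix(np.c_[x,np.cross(z,x),z]).as_rotvec()
E
python3 - <<'E'
from h import *
c=bot.read_camera("top")
P=lambda u,z:cast(c,u,z)[:2]
a,b,d,e=P((256.25,210.75),.05),P((351.5,189.75),.05),P((275,290.5),.05),P((370,267.5),.01)
y=a-b;x=a-d
print("lens y,x",np.linalg.norm(y),np.linalg.norm(x),"yaw",np.arctan2(-y[0],y[1]),np.arctan2(x[1],x[0]),"ctr",(b+d)/2,(a+e)/2)
q=[P(u,.08) for u in((440,233.07),(459.07,224.4),(466.3,239.7),(447.6,248.3))]
print("block",np.mean(q,0),[np.linalg.norm(q[i]-q[i-1]).round(3) for i in range(4)])
yy=q[0]-q[1]+q[3]-q[2];xx=q[0]-q[3]+q[1]-q[2]
print("yaw",np.arctan2(-yy[0],yy[1]),np.arctan2(xx[1],xx[0]))
l=[P(u,.107) for u in((430+132/7.5,220+147/7.5),(430+250/7.5,220+97/7.5))];print("loop",np.mean(l,0),np.linalg.norm(l[0]-l[1]),np.arctan2(-(l[0]-l[1])[0],(l[0]-l[1])[1]))
bc=[P(u,.012) for u in((169,220.5),(214.25,220.5),(213.75,265),(169,265))]
print("base",np.mean(bc,0),"post",P((168.25,237.75),.21),"tip",P((168,292.5),.207))
b1=bc[0]-bc[3]+bc[1]-bc[2];print("baseyaw",np.arctan2(b1[1],b1[0]))
E
```

```text
lens y,x 0.23219607640939455 0.19441423106519626 yaw 0.20490616611214713 0.2210026764935029 ctr [0.56741519 0.01673949] [0.56929493 0.0158153 ]
block [ 0.5695895 -0.3086651] [np.float64(0.039), np.float64(0.049), np.float64(0.039), np.float64(0.048)]
yaw 0.41297043785446247 0.4297668926047352
loop [ 0.56827674 -0.30708522] 0.03910102867380172 0.3851035442156309
base [0.56657099 0.31459507] post [0.56782088 0.31533349] tip [0.45456834 0.31685707]
baseyaw -0.008925618601090436
```

Run:
```python
from h import *
T=np.array([.5685,.016]);ty=.213
M=lambda v:T+Rn.from_euler('z',ty).as_matrix()[:2,:2]@np.array(v)
for s in(1,-1):
  for n,p,yaw in(("block",(.569,-.308),.41),("xpush",M((-.03,.04)),ty),("ypush+",M((.035,-.04)),ty+np.pi/2),("ypush-",M((.035,-.04)),ty-np.pi/2),("hook",(.497,.315),-.005)):
    j=bot.inverse_kinematics([*p,.17],rot(yaw+s*np.pi/2)); print(s,n,np.round(p,3),None if j is None else np.round(j,2))
```

```text
1 block [ 0.569 -0.308] [-0.68  0.38  1.43  0.    1.34 -2.66]
1 xpush [0.531 0.049] [-0.14  0.09  1.76 -0.    1.29 -1.92]
1 ypush+ [ 0.611 -0.016] [-0.22  0.29  1.54 -0.    1.32  2.71]
1 ypush- [ 0.611 -0.016] [-0.22  0.29  1.54 -0.    1.32 -0.44]
1 hook [0.497 0.315] [ 0.36  0.23  1.61 -0.    1.31 -1.21]
-1 block [ 0.569 -0.308] [-0.68  0.38  1.43 -0.    1.34  0.48]
-1 xpush [0.531 0.049] [-0.14  0.09  1.76 -0.    1.29  1.22]
-1 ypush+ [ 0.611 -0.016] [-0.22  0.29  1.54 -0.    1.32 -0.44]
-1 ypush- [ 0.611 -0.016] [-0.22  0.29  1.54 -0.    1.32  2.71]
-1 hook [0.497 0.315] [ 0.36  0.23  1.61 -0.    1.31  1.94]
```

Run:
```python
from h import *
r=rot(.41-np.pi/2); p=(.569,-.3083)
bot.set_gripper(.82)
bot.goto([*p,.20],r); bot.line_to([*p,.047],max_speed=.12)
bot.set_gripper(0,60); print("open",bot.current_opening()*92,bot.current_contact_force())
bot.line_to([*p,.20]); print(bot.current_ee_pos(),bot.current_contact_force(),bot.current_clock())
c=bot.read_camera("top");d=bot.read_camera("side")
cv2.imwrite("pics/g.png",np.hstack([cv2.resize(c["pixels"][170:330,230:510],(420,240)),cv2.resize(d["pixels"][200:440,220:600],(380,240))]))
```

```text
open 49.66509108294804 [-0.29535574 -0.48394751  1.5165887 ]
[ 0.5683274  -0.30776484  0.19843502] [ 0.04068112 -0.46436345 -1.41917553] 5.1417
```

View pics/g.png

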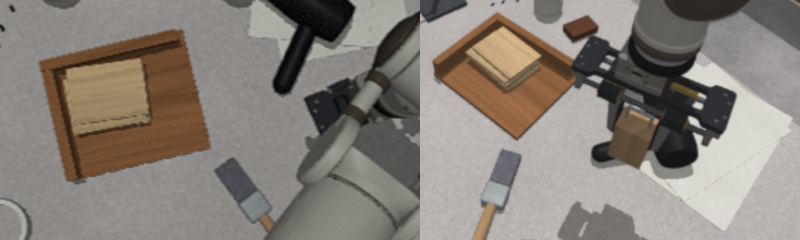

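```bash
cat >> h.py <<'E'
T=np.array([.5685,.016]);TY=.213
M=lambda v:T+Rn.from_euler('z',TY).as_matrix()[:2,:2]@np.array(v)
ZP=.063
def push(ax,lat,far,fmax=15,step=.0015,end=.008):
    """ax 0: push +x, 1: push +y; lat: lateral tray coord of block centre"""
    yaw=TY+ax*np.pi/2; r=rot(yaw-np.pi/2)
    nom=(-.03,-.04)[ax]
    at=lambda s:M((s,lat) if ax==0 else (lat,s))
    d=at(1)-at(0)
    bot.goto([*at(far),.15],r); bot.line_to([*at(far),ZP],max_speed=.15)
    f0=np.array(bot.current_contact_force())[:2]@d
    bot.line_to([*at(nom-.016),ZP],max_speed=.06); log=[]
    s=nom-.016
    while s<nom+end:
        s+=step; bot.line_to([*at(s),ZP],max_speed=.03)
        f=-(np.array(bot.current_contact_force())[:2]@d-f0); log.append((round((s-nom)*1e3,1),round(f,1)))
        if f>fmax: break
    bot.hold(.2)
    e=np.array(bot.current_ee_pos());print("push",ax,log[-9:],"ee tray",(Rn.from_euler('z',-TY).as_matrix()[:2,:2]@(e[:2]-T)).round(4),e[2].round(4),round(bot.current_clock(),1))
    bot.line_to([*at(s-.012),ZP],max_speed=.08);bot.line_to([*at(far),ZP],max_speed=.15);bot.line_to([*at(far),.15],max_speed=.2)
E
python3 - <<'E'
from h import *
push(0,.035,-.085); push(1,.035,-.1)
c=bot.read_camera("top");d=bot.read_camera("side")
cv2.imwrite("pics/p1t.png",c["pixels"]);cv2.imwrite("pics/p1s.png",d["pixels"])
cv2.imwrite("pics/p1.png",np.hstack([cv2.resize(c["pixels"][185:295,250:375],(400,352)),cv2.resize(d["pixels"][205:340,230:385],(400,352))]))
print(bot.current_opening()*92)
E
```

```text
push 0 [(-5.5, np.float64(1.3)), (-4.0, np.float64(1.9)), (-2.5, np.float64(3.4)), (-1.0, np.float64(6.8)), (0.5, np.float64(8.6)), (2.0, np.float64(10.4)), (3.5, np.float64(11.8)), (5.0, np.float64(13.3)), (6.5, np.float64(17.6))] ee tray [-0.0291  0.0349] 0.0612 12.1
push 1 [(-5.5, np.float64(3.4)), (-4.0, np.float64(1.9)), (-2.5, np.float64(3.6)), (-1.0, np.float64(4.1)), (0.5, np.float64(3.0)), (2.0, np.float64(6.7)), (3.5, np.float64(10.4)), (5.0, np.float64(14.0)), (6.5, np.float64(17.7))] ee tray [ 0.0351 -0.0384] 0.0637 20.5
49.916037529143374
```

View pics/p1.png

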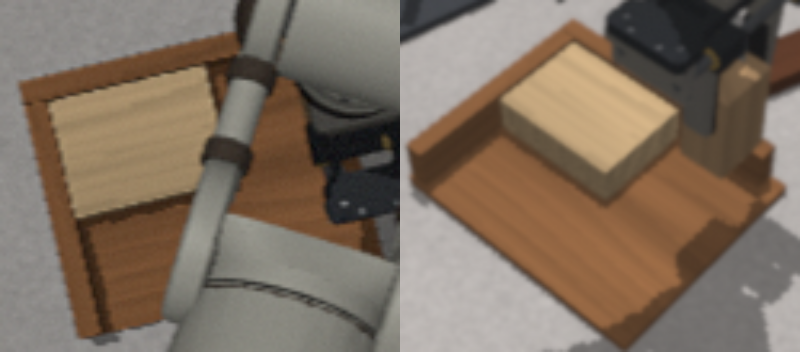

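The stack already looks square, so I'll give one firmer tap each way to be sure, then check.

Run:
```python
from h import *
push(0,.04,-.085,fmax=22,step=.002,end=.011); push(1,.035,-.1,fmax=22,step=.002,end=.011)
r=rot(-.008-np.pi/2)
bot.goto([.36,.316,.22],r)
c=bot.read_camera("top");d=bot.read_camera("side")
cv2.imwrite("pics/p2t.png",c["pixels"]);cv2.imwrite("pics/p2s.png",d["pixels"])
im=np.zeros((600,800,3),np.uint8)
im[:300,:400]=cv2.resize(c["pixels"][185:275,250:370],(400,300),interpolation=cv2.INTER_CUBIC)
im[:300,400:]=cv2.resize(d["pixels"][210:315,230:370],(400,300),interpolation=cv2.INTER_CUBIC)
im[300:,:400]=cv2.resize(c["pixels"][200:350,130:330],(400,300))
im[300:,400:]=cv2.resize(d["pixels"][70:220,80:280],(400,300))
cv2.imwrite("pics/p2.png",im)
print(bot.current_clock(),bot.current_ee_pos(),bot.current_opening()*92)
```

```text
push 0 [(-6.0, np.float64(0.8)), (-4.0, np.float64(0.9)), (-2.0, np.float64(1.4)), (0.0, np.float64(2.1)), (2.0, np.float64(6.6)), (4.0, np.float64(11.0)), (6.0, np.float64(17.1)), (8.0, np.float64(21.7)), (10.0, np.float64(26.9))] ee tray [-0.0289  0.0405] 0.0606 28.5
push 1 [(-4.0, np.float64(0.2)), (-2.0, np.float64(0.1)), (0.0, np.float64(-0.4)), (2.0, np.float64(4.3)), (4.0, np.float64(9.6)), (6.0, np.float64(14.0)), (8.0, np.float64(17.2)), (10.0, np.float64(20.7)), (12.0, np.float64(21.9))] ee tray [ 0.0351 -0.0352] 0.0644 36.7
40.4167 [0.36023672 0.31573704 0.21981259] 49.41862048740683
```

View pics/p2.png

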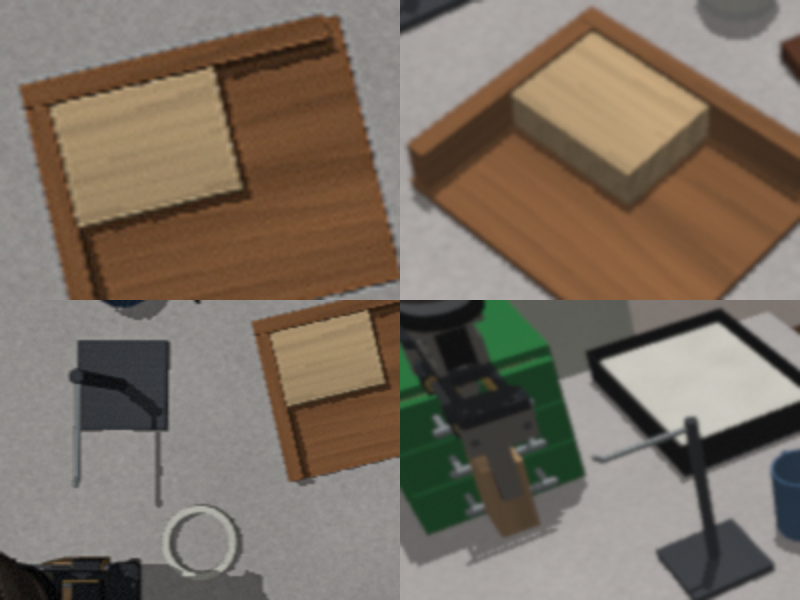

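Run:
```python
from h import *
d=bot.read_camera("side")
e=np.array(bot.current_ee_pos());base=np.array([e[0],e[1],e[2]-.047])
x0,y0,s=100,130,8
im=cv2.resize(d["pixels"][130:205,100:200],(800,600),interpolation=cv2.INTER_CUBIC)
y=-.008
for X in(-.02,.02):
  for Y in(-.025,.025):
    for Z in(0,.08):
      w=base+[X*np.cos(y)-Y*np.sin(y),X*np.sin(y)+Y*np.cos(y),Z]
      u=proj(d,w);cv2.circle(im,tuple(int(v) for v in ((u-[x0,y0])*s)),4,(0,0,255) if Z==0 else (255,0,0),-1)
cv2.imwrite("pics/b.png",im)
print(bot.current_tool_rot(),Rn.from_rotvec(bot.current_tool_rot()).as_matrix().round(3))
```

```text
[ 2.21192081e+00 -2.23071005e+00 -6.04811179e-05] [[-0.008 -1.    -0.   ]
 [-1.     0.008 -0.   ]
 [ 0.     0.    -1.   ]]
```

View pics/b.png

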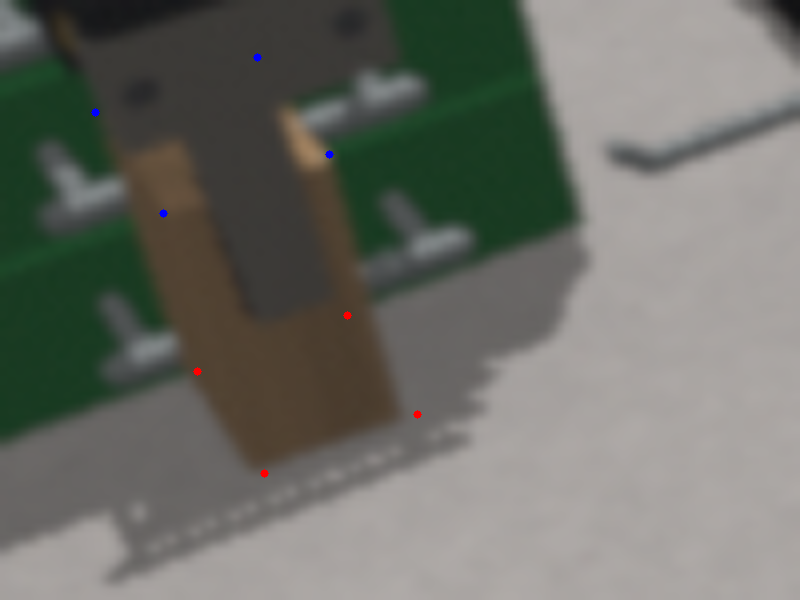

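The held block matches the prediction to within about 4 mm: it has slipped slightly along -x and the tilt is small. I'll thread the loop over the hook, watching the force.

Run:
```python
from h import *
z=.160;y=.316
bot.line_to([.39,y,z],max_speed=.12);bot.hold(.2)
f0=np.array(bot.current_contact_force());print(bot.current_ee_pos(),f0)
x=.39;ok=True
while x<.505-1e-6:
    x+=.005;bot.line_to([x,y,z],max_speed=.05)
    f=np.array(bot.current_contact_force())-f0
    if np.abs(f).max()>2.5: print("contact",x,f.round(1));ok=False;break
print(bot.current_ee_pos(),bot.current_clock())
if ok:
    while z>.144:
        z-=.001;bot.line_to([x,y,z],max_speed=.03)
        f=np.array(bot.current_contact_force())-f0
        if f[2]>1.5: print("seat",z,f.round(1));break
    print(z,f.round(1))
d=bot.read_camera("side");cv2.imwrite("pics/s.png",cv2.resize(d["pixels"][90:240,120:320],(640,480),interpolation=cv2.INTER_CUBIC))
print(bot.current_ee_pos(),bot.current_clock())
```

```text
[0.39031571 0.31634539 0.16095012] [ 0.43369566  0.16083122 -1.83443995]
[0.50527373 0.31594711 0.15999365] 47.125
seat 0.148 [-1.3 -0.4  3. ]
0.148 [-1.3 -0.4  3. ]
[0.50521376 0.31606289 0.14842737] 50.175
```

View pics/s.png

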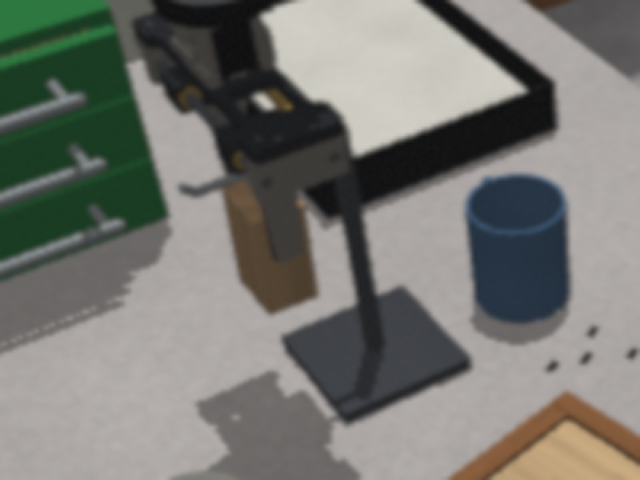

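The loop met the wire at the predicted height (0.148, expected 0.1485), and the hook passes over the block between the fingers. Now I'll release it.

Run:
```python
from h import *
bot.set_gripper(.62,10);bot.hold(.3);bot.set_gripper(.9)
e=bot.current_ee_pos();bot.line_to([e[0],e[1],.30],max_speed=.1)
bot.goto([.40,.05,.35],rot(-np.pi/2))
bot.hold(.5)
c=bot.read_camera("top");d=bot.read_camera("side")
im=np.zeros((600,800,3),np.uint8)
im[:300,:400]=cv2.resize(c["pixels"][185:275,250:370],(400,300),interpolation=cv2.INTER_CUBIC)
im[:300,400:]=cv2.resize(d["pixels"][60:330,120:480],(400,300))
im[300:,:400]=cv2.resize(c["pixels"][200:320,140:300],(400,300))
im[300:,400:]=cv2.resize(d["pixels"][100:220,140:300],(400,300))
cv2.imwrite("pics/f.png",im);print(bot.current_clock(),bot.current_contact_force())
```

```text
54.725 [0.2087801  0.63027561 0.35776108]
```

View pics/f.png

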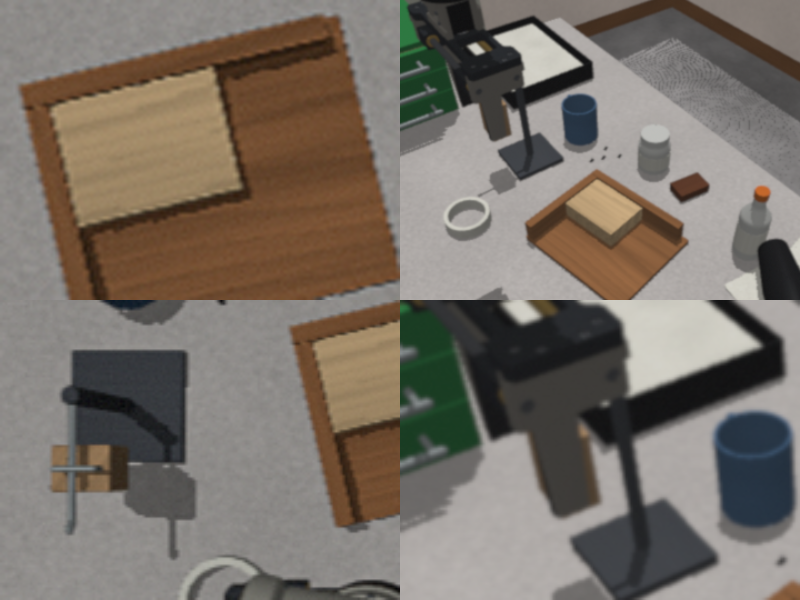

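The block hangs on the hook at about (168,270) px, the stack is flush, and the arm is clear. I'll check that the swing has died down and hand in.

Run:
```python
from h import *
bot.hold(2.5);g=[]
for i in range(3):
    g.append(bot.read_camera("top")["pixels"][240:300,150:200].astype(int));bot.hold(.3)
print([np.abs(g[i]-g[0]).mean().round(2) for i in(1,2)],bot.current_clock())
bot.job_done()
```

```text
[np.float64(1.91), np.float64(1.88)] 58.275
the job is handed in; nothing more can be done
```

I tapped the panels into the tray corner with the block, in two rounds along each direction. I then hung the block on the hook by its loop, moved the arm clear, and handed in at about 58 s of the 72 s allowed.

- **Panels:** in the last pictures the stack sits flush against both fences with its edges aligned and no panel sticking out. I judged this by eye and did not measure each panel. The final taps reached 27 N and 22 N against the fences.
- **Block:** the loop met the wire at the predicted height (tool at 0.148 m, expected 0.1485 m). The top view shows the block hanging between post and tip, and three late frames differed only slightly (about 1.9 grey levels on average), which I took as noise and no swing.
- **Disagreements:** during the harder taps the block slipped about 3–4 mm in the grip and may have tilted slightly. Two estimates of its height in the grip differed by several mm, but threading the hook met no contact.
- **Bystanders:** none looked moved in the views I had. I did not measure their positions, and the last crops do not show all of them.

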